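Find the loose anchor bolt and hold its cap open

TASK

Clear the orange-banded parts pack off the green mounting base into the cabinet's open drawer and slide the drawer fully shut, then tap the heads of the three anchor bolts firmly with the fingertips, one after the other from the robot's left to its right, to find the loose one, which sinks. Lift that bolt's yellow cap by its black fin to about 45 degrees so that its lock nut can be reached, and finish while still holding it open with the fingers: do not let go. Keep the other two caps shut and leave the other things on the bench where they are.

Things in the scene. Friction and masses are not known exactly. Their poses are not given: they have to be found in the camera images.
- base: green cast base fixed on the bench, 160 (its x) x 360 mm (its y), deck 50 mm high. Origin: centre of its underside; x away from the robot, y to the robot's left, z up. Stations at y = +120 (left), 0 (middle), -120 mm (right): each has its bolt at x = +48 mm and a hinged cap from x = -62 (hinge, robot's side) to +4 mm. The two gaps between stations carry the pack and the collar.
- pack: parts pack, a small cardboard box with a broad orange band, 60 (its x) x 30 (its y) x 42 mm, about 180 g. Origin: centre of its underside. It lies on the deck of the base, long side along the base's x, in one of the two gaps between stations; grasp it across its 30 mm, by the upper half (the caps beside it rise to 18 mm above the deck, leaving 41 mm clear on either side of the middle of the gap).
- cab: grey parts cabinet fixed on the bench, 200 mm deep (x), 170 mm wide (y), 90 mm high, one blue-fronted drawer. Origin: centre of its underside; its front faces its own -x (towards the robot).
- cab_drawer0 (a joint): how far the drawer is pulled out, m: 0 shut, starts 0.10 to 0.13. It slides easily and stays where it is left.
- cab_drawer0_handle (a point): middle of the drawer's bar handle (bar along the cabinet's y, 35 mm in front of the drawer's front). Pushing the bar towards the cabinet's +x shuts the drawer.
- drawer_floor (a point): centre of the drawer's inner floor, moves with the drawer, axes as the cabinet's. Inside 155 mm (x) by 128 mm (y); walls rise 46 mm above the floor, the front panel 55 mm. Only the part nearer the handle is open above: it begins 77 mm from this point towards the handle and is as long as the drawer is pulled out, less about 10 mm.
- bolt_left (a joint): how far the left bolt has sunk, m: 0 at the start. A tight bolt does not sink. The loose one sinks up to 0.009 when its head is pressed with more than about 2 N, stays down, and then also feels hard.
- bolt_left_top (a point): centre of the top of the left bolt's steel hex head (28 mm across, 24 mm high above the deck).
- cap_left (a joint): opening angle of the left bolt's yellow cap, rad: 0 shut, stop at 1.2. The cap weighs 120 g and falls shut by itself unless held. Its hinge line runs along the base's y, 62 mm on the robot's side of the base's centre line and 63 mm above the bench; the free edge (towards the bolt) swings up and back towards the robot.
- cap_left_fin (a point): middle of the grip part of the upright black fin on the left cap: 10 mm thick (base's y), 24 mm long (base's x), its top 10 mm above this point, the yellow cap plate (38 mm wide, top face) 22 mm below it when shut. It lies 54 mm from the hinge towards the bolt and 27 mm above it.
- bolt_middle (a joint): how far the middle bolt has sunk, m: 0 at the start. A tight bolt does not sink. The loose one sinks up to 0.009 when its head is pressed with more than about 2 N, stays down, and then also feels hard.
- bolt_middle_top (a point): centre of the top of the middle bolt's steel hex head (28 mm across, 24 mm high above the deck).
- cap_middle (a joint): opening angle of the middle bolt's yellow cap, rad: 0 shut, stop at 1.2. The cap weighs 120 g and falls shut by itself unless held. Its hinge line runs along the base's y, 62 mm on the robot's side of the base's centre line and 63 mm above the bench; the free edge (towards the bolt) swings up and back towards the robot.
- cap_middle_fin (a point): middle of the grip part of the upright black fin on the middle cap: 10 mm thick (base's y), 24 mm long (base's x), its top 10 mm above this point, the yellow cap plate (38 mm wide, top face) 22 mm below it when shut. It lies 54 mm from the hinge towards the bolt and 27 mm above it.
- bolt_right (a joint): how far the right bolt has sunk, m: 0 at the start. A tight bolt does not sink. The loose one sinks up to 0.009 when its head is pressed with more than about 2 N, stays down, and then also feels hard.
- bolt_right_top (a point): centre of the top of the right bolt's steel hex head (28 mm across, 24 mm high above the deck).
- cap_right (a joint): opening angle of the right bolt's yellow cap, rad: 0 shut, stop at 1.2. The cap weighs 120 g and falls shut by itself unless held. Its hinge line runs along the base's y, 62 mm on the robot's side of the base's centre line and 63 mm above the bench; the free edge (towards the bolt) swings up and back towards the robot.
- cap_right_fin (a point): middle of the grip part of the upright black fin on the right cap: 10 mm thick (base's y), 24 mm long (base's x), its top 10 mm above this point, the yellow cap plate (38 mm wide, top face) 22 mm below it when shut. It lies 54 mm from the hinge towards the bolt and 27 mm above it.
- mug: bystander: a blue mug, 90 mm tall, to be left alone. Origin: centre of its underside.
- screwdriver: bystander: a screwdriver lying on the bench, to be left alone. Origin: at the middle of its handle and shaft.
- glue: bystander: a yellow glue bottle, 170 mm tall, to be left alone. Origin: centre of its underside.
- tin: bystander: a closed tin, 90 mm tall, to be left alone. Origin: centre of its underside.
- tape: bystander: a yellow tape measure, 65 x 35 x 60 mm, to be left alone. Origin: centre of its underside.
- collar: bystander: a brass collar, 32 mm across and 16 mm tall, standing on the base's deck in the other gap between two stations from the pack. Origin: centre of its underside.

How it is judged:
By the outcome, as a careful person would: the job done as asked, in the order asked, and still so for the second after the job is handed in, while the arm keeps its last pose, push and grip.
It also fails if it takes over 72 s, if anything falls off the work surface, if the arm or the gripper's body presses on something with over 40 N, if the wrist force passes 120 N, or if a joint passes its speed limit or range.

ROBOT

A 7-joint arm with a two-finger parallel gripper is mounted at the origin on the work surface. World frame = base frame: x ahead of the robot, y to its left, z up, the work surface at z = 0. Lengths are in m, angles in rad, forces in N, time in s.
With the tool pointing down it reaches from about 0.425 to 0.925 m from the base axis. Payload 6.8 kg.
Tool frame: the origin (TCP) lies between the finger pads; the fingertips stand 11 mm ahead of it and the grasp point (between the pads) lies 8 mm behind it; z points along the fingers, y is the line along which they close (so a half turn about z gives the same grasp; the last joint's range is limited). The gripper opens to 85 mm and grips with 20 to 120 N. Pads are 22 mm wide; open, the fingers measure 114 mm over their backs; the gripper's body (76 mm by 85 mm) begins 54 mm behind the grasp point. The pads swing forward as they close: fully open they stand 13 mm farther back than shut.
Start: joints at [1.15, 0.477, 0.022, 1.555, -0.011, 1.109, -0.083], TCP at [0.208, -0.642, 0.242] pointing down, gripper open.
Joint ranges: [-2.96, 2.96], [-0.34, 2.1], [-1.41, 1.46], [0.24, 2.44], [-1.37, 4.51], [0.17, 1.92], [-2.96, 2.96]. Speed limits (rad/s): [2.39, 2.39, 3.14, 3.14, 3.14, 3.14, 3.14].

INTERFACE

Orientations are given as a rotation vector (axis times angle).
In Python, from bench import r gives the robot as it stands.
- The arm moves only by the tool send_rows, never from a script. Its argument "deltas" is a list of rows, each an object of numbers: "dx", "dy", "dz": the shift along the world's x, y, z in mm; "rx", "ry", "rz": the turn, a rotation vector about the world's x, y, z in degrees. A call has 1 to 5 rows; each row is the pose to reach, as a shift and turn from the pose commanded when the call began; what a row does not reach only later rows make up. A row lasts 1/12 s, in which the tool goes at most 41.7 mm and 7.16 degrees, less where a joint would pass 70% of its speed; a pose out of reach is approached as far as the arm can. A call with a gripper value outside its range is refused whole. "jaw" is the finger opening in mm, from 0 to 85.4, set as the call begins (left out, the last holds). The fingers move at their own pace and stop on an object; "newtons" is the grip in N (left out, the last holds). Time passes only in rows, so rows that repeat a pose let the fingers close. It gives the time, the measured TCP pose, the force, the opening and the grip force at its end, in the units of the state.
- r.get_obs(): the state, without advancing time (a new reading comes with each control period).
- r.grab_frame(name): name is "scene" or "top"; returns a dict with "frame" (384x512x3 uint8, blue, green, red), "z_map" (384x512 float32, m along the optical axis (not along the pixel's ray), 0 where there is no reading), "vertical_fov" (degrees; the focal length in pixels is half the picture's height over the tangent of half this angle, whatever the lens; pixels are square), "cx", "cy" (the principal point, pixels), "distortion" ([k1, k2, p1, p2, k3] as OpenCV has them; the pictures are not rectified), "xyz" and "orientation" of the camera in the world. Camera axes: x right, y down, z forward; pixel columns grow to the right and rows downward; lengths in m; the calibration is good to about 2 mm. A picture is of the moment at which its call begins.
- r.hand_in(): hands the job in; it is judged then, once.
The state is a dict: "clock": time; "joints": joint angles; "qvel": joint speeds; "tau": joint torques, N m; "tcp_pos": TCP position; "orientation": TCP orientation; "contact_force": force on the tool from outside, world axes, zero at the start; "moment": the same for the moment, N m; "grip_width": finger opening in m; "gripper_force": force on a finger pad.
Only numpy, scipy, OpenCV 4.12 (cv2) and the standard library are available. Lean on these libraries where they do the work, as an engineer would, in place of code of your own. Each camera call takes 0.05 s, during which the arm holds its last target. There are 200 camera calls.

## Working session

There is one attempt and no reset: what is moved stays moved. The work goes in short steps, Python scripts to look and compute and a tool call to move; the robot and the scene stay as the last step left them, time stands still between calls to the robot, and variables do not carry over. Pictures are saved under pics/ and viewed, at most 10 in all, crops included, and the job is handed in when it is done.

Besides the shell and the picture viewer there is one more tool, called after ">>>" as a command line: name --argument value ..., lists and objects as JSON in quotes. send_rows: Moves the arm, as the interface text tells. Its arguments: {"type":"object","properties":{"deltas":{"type":"array","items":{"type":"object","properties":{"dx":{"type":"number"},"dy":{"type":"number"},"dz":{"type":"number"},"rx":{"type":"number"},"ry":{"type":"number"},"rz":{"type":"number"}}}},"jaw":{"type":"number"},"newtons":{"type":"number"}},"required":["deltas"]}

```bash
ls; mkdir -p pics
cat > h.py <<'E'
import numpy as np, cv2
from scipy.spatial.transform import Rotation as R
from bench import r
def grab(n):
    f=r.grab_frame(n); np.savez('%s.npz'%n,**{k:np.array(v) for k,v in f.items()}); return f
def pts(f):
    h,w=f["z_map"].shape; F=h/2/np.tan(np.radians(float(f["vertical_fov"]))/2)
    K=np.array([[F,0,float(f["cx"])],[0,F,float(f["cy"])],[0,0,1]])
    u,v=np.meshgrid(np.arange(w),np.arange(h))
    p=cv2.undistortPoints(np.stack([u,v],-1).reshape(-1,1,2).astype(np.float64),K,np.array(f["distortion"],float)).reshape(h,w,2)
    z=f["z_map"].astype(float)
    c=np.dstack([p*z[...,None],z])
    o=np.array(f["orientation"],float)
    M=o if o.shape==(3,3) else R.from_rotvec(o).as_matrix()
    P=c@M.T+np.array(f["xyz"]); P[z==0]=np.nan
    return P
E
python3 - <<'E'
from h import *
for n in("scene","top"):
    f=grab(n); cv2.imwrite('pics/%s0.png'%n,f["frame"]); print(n,f["xyz"],f["orientation"],f["vertical_fov"],f["distortion"],f["cx"],f["cy"])
print(r.get_obs())
E
```

```text
pics
scene [1.44568855 0.26365449 0.7071686 ] [-1.39314064 -1.90454479  1.05083827] 55.927610379957656 [-0.08693895  0.          0.          0.          0.        ] 255.91128703732747 187.46403528487812
top [ 0.41814715 -0.06287675  1.37521998] [-2.13239035  2.18440693 -0.09562258] 50.61709514810714 [0.02163988 0.         0.         0.         0.        ] 254.68440889458648 190.32867495831758
{'clock': 0.1, 'joints': array([ 1.14989261,  0.47774664,  0.0223744 ,  1.55631134, -0.01151126,
        1.10929245, -0.08308489]), 'qvel': array([-1.16889109e-03, -2.84284673e-03,  9.23079341e-04, -1.95757037e-03,
       -8.81509915e-04,  1.59473165e-03, -7.64569116e-05]), 'tau': array([ 4.52857377e-03, -5.97758460e+01,  1.61365494e+00, -2.81952274e+01,
        1.28700395e-02,  4.98922658e-03,  3.33005653e-05]), 'tcp_pos': array([ 0.20754113, -0.64178291,  0.24142136]), 'orientation': array([-3.10168004e+00, -4.89106831e-01,  5.88458335e-04]), 'contact_force': array([0.52061427, 0.02071474, 0.10722563]), 'moment': array([-0.02739865, -0.0172756 , -0.01682459]), 'gripper_force': 0.0, 'grip_width': 0.0849193137684738}
```

View pics/scene0.png

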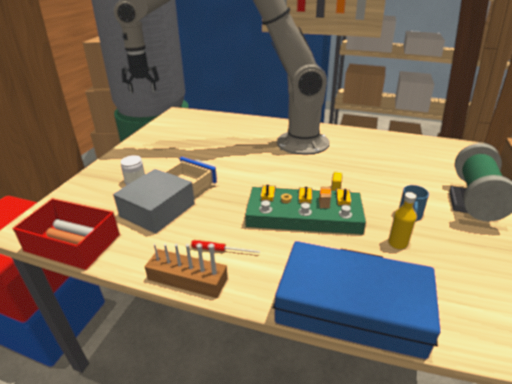

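View pics/top0.png

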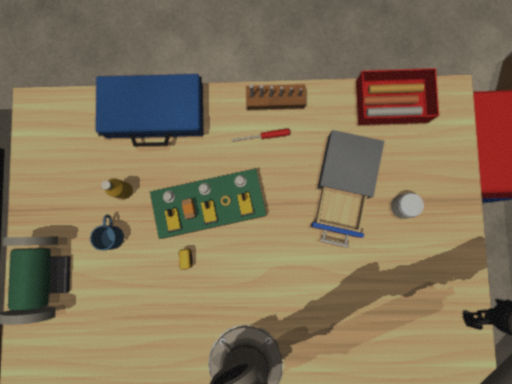

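The scene view shows the pack at (325,197) on the base and the drawer at (200,178). In the top view the base is at (208,203), the pack at (188,208), the collar at (225,201), the cabinet at (350,163) and the handle at (335,240). The pack is in the left-middle gap.

```bash
cat > m.py <<'E'
from h import *
f=dict(np.load('top.npz')); P=pts(f); hsv=cv2.cvtColor(f["frame"],cv2.COLOR_BGR2HSV)
H,S,V=[hsv[...,i].astype(int) for i in range(3)]
def box(c0,c1,r0,r1):
    m=np.zeros(H.shape,bool); m[r0:r1,c0:c1]=1; return m
def rect(m,name,zl,zh):
    m=m&(P[...,2]>zl)&(P[...,2]<zh)
    q=P[m]; b=cv2.minAreaRect((q[:,:2]*1000).astype(np.float32))
    print(name,m.sum(),'c',np.round(b[0],1),'size',np.round(b[1],1),'ang',round(b[2],2),'zmed',np.round(np.median(q[:,2]),4),'mean',np.round(q.mean(0),4)); return q
rect(box(140,275,160,245)&(H>40)&(H<90)&(S>80),'base',.04,.06)
rect(box(140,275,160,245),'baseall',.035,.06)
rect(box(310,395,125,205)&(S<60),'cab',.08,.10)
rect(box(180,200,195,222)&(H<17)&(S>120),'pack',.08,.11)
for n,b in(('L',(160,185,205,234)),('M',(199,219,198,226)),('R',(236,256,190,217))):
    rect(box(*b)&(H>20)&(H<35)&(S>150),'cap'+n,.055,.08)
for n,b in(('L',(160,177,188,205)),('M',(196,213,180,197)),('R',(232,249,173,190))):
    rect(box(*b)&(S<70),'bolt'+n,.066,.085)
rect(box(305,372,215,240)&(H>100)&(H<130)&(S>120),'front',.03,.1)
rect(box(312,352,236,250)&(S<80),'handle',.02,.09)
rect(box(320,365,190,225)&(H>10)&(H<30),'drawerfloor',.0,.03)
E
python3 m.py
```

```text
base 3173 c [521.6 114.9] size [153.9 353.5] ang 10.95 zmed 0.0504 mean [0.5243 0.1098 0.0504]
baseall 4063 c [521.8 115.8] size [160.1 359.9] ang 10.86 zmed 0.0505 mean [0.5257 0.1128 0.0505]
cab 3074 c [ 636.  -353.8] size [171.4 185.8] ang 75.97 zmed 0.0902 mean [ 0.6353 -0.3534  0.0902]
pack 157 c [503.4 171.6] size [55.8 28.6] ang 11.05 zmed 0.0921 mean [0.5023 0.171  0.0923]
capL 201 c [470.7 227.2] size [62.4 37.4] ang 10.81 zmed 0.0685 mean [0.4679 0.2249 0.0684]
capM 196 c [493.8 109.4] size [63.5 36.9] ang 10.36 zmed 0.0682 mean [0.4905 0.1078 0.068 ]
capR 195 c [516.1  -8.1] size [63.1 36.3] ang 11.04 zmed 0.0682 mean [ 0.5134 -0.0087  0.0683]
boltL 52 c [546.7 240.9] size [23.5 24.7] ang 40.52 zmed 0.0743 mean [0.5461 0.2414 0.0743]
boltM 52 c [569.  124.6] size [25.1 23.7] ang 68.48 zmed 0.0742 mean [0.5688 0.1244 0.0742]
boltR 50 c [590.3   6.8] size [23.1 22.8] ang 89.71 zmed 0.074 mean [0.5911 0.0066 0.0737]
front 192 c [ 425.1 -299.9] size [160.3  11.8] ang 76.25 zmed 0.0777 mean [ 0.4251 -0.2995  0.0777]
handle 128 c [ 387.4 -291.8] size [89.1 35.1] ang 88.73 zmed 0.0564 mean [ 0.3862 -0.2961  0.0565]
drawerfloor 1258 c [ 500.3 -331.4] size [150.6 115. ] ang 87.92 zmed 0.0224 mean [ 0.4977 -0.3237  0.022 ]
```

>>> send_rows --deltas '[{"dx": 120, "dy": 160}, {"dx": 120, "dy": 160}, {"dx": 120, "dy": 160}, {"dx": 120, "dy": 160}, {"dx": 120, "dy": 160}]' --jaw 46 --newtons 30

```text
$.deltas[0]: bad value
```

>>> send_rows --deltas '[{"dx": 122, "dy": 162, "rz": -7}, {"dx": 122, "dy": 162, "rz": -7}, {"dx": 122, "dy": 162, "rz": -7}, {"dx": 122, "dy": 162, "rz": -7}, {"dx": 122, "dy": 162, "rz": -7}]'

```text
$.deltas[0]: bad value
```

>>> send_rows --deltas '[{"dx": 30, "dy": 200}, {"dx": 30, "dy": 200}, {"dx": 30, "dy": 200}, {"dx": 30, "dy": 200}, {"dx": 30, "dy": 200}]'

```text
$.deltas[0]: bad value
```

>>> send_rows --deltas '[{"dx": 20, "dy": 200}, {"dx": 20, "dy": 200}, {"dx": 20, "dy": 200}, {"dx": 20, "dy": 200}, {"dx": 20, "dy": 200}]'

```text
$.deltas[0]: bad value
```

>>> send_rows --deltas '[{"dx": 24, "dy": 32, "dz": 0, "rx": 0, "ry": 0, "rz": 0}, {"dx": 48, "dy": 64, "dz": 0, "rx": 0, "ry": 0, "rz": 0}, {"dx": 72, "dy": 96, "dz": 0, "rx": 0, "ry": 0, "rz": 0}, {"dx": 96, "dy": 128, "dz": 0, "rx": 0, "ry": 0, "rz": 0}, {"dx": 120, "dy": 160, "dz": 0, "rx": 0, "ry": 0, "rz": 0}]' --jaw 46 --newtons 30

```text
clock: 0.52
tcp_pos: [0.3283, -0.4804, 0.2419]
orientation: [-3.103, -0.489, 0.0]
contact_force: [1.0, -0.6, 0.0]
grip_width: 0.046
gripper_force: 0.0
```

>>> send_rows --deltas '[{"dx": 122, "dy": 162, "dz": 0, "rx": 0, "ry": 0, "rz": -7}, {"dx": 122, "dy": 162, "dz": 0, "rx": 0, "ry": 0, "rz": -7}, {"dx": 122, "dy": 162, "dz": 0, "rx": 0, "ry": 0, "rz": -7}, {"dx": 122, "dy": 162, "dz": 0, "rx": 0, "ry": 0, "rz": -7}, {"dx": 122, "dy": 162, "dz": 0, "rx": 0, "ry": 0, "rz": -7}]'

```text
clock: 0.93
tcp_pos: [0.4508, -0.3177, 0.2421]
orientation: [-3.127, -0.3, 0.0]
contact_force: [-0.4, 0.1, 0.2]
grip_width: 0.0463
gripper_force: 0.0
```

>>> send_rows --deltas '[{"dx": 30, "dy": 200, "dz": 0, "rx": 0, "ry": 0, "rz": 0}, {"dx": 30, "dy": 200, "dz": 0, "rx": 0, "ry": 0, "rz": 0}, {"dx": 30, "dy": 200, "dz": 0, "rx": 0, "ry": 0, "rz": 0}, {"dx": 30, "dy": 200, "dz": 0, "rx": 0, "ry": 0, "rz": 0}, {"dx": 30, "dy": 200, "dz": 0, "rx": 0, "ry": 0, "rz": 0}]'

```text
clock: 1.35
tcp_pos: [0.4795, -0.1172, 0.2422]
orientation: [-3.127, -0.301, 0.0]
contact_force: [0.2, 0.7, 0.1]
grip_width: 0.046
gripper_force: 0.0
```

>>> send_rows --deltas '[{"dx": 20, "dy": 200, "dz": 0, "rx": 0, "ry": 0, "rz": 0}, {"dx": 20, "dy": 200, "dz": 0, "rx": 0, "ry": 0, "rz": 0}, {"dx": 20, "dy": 200, "dz": 0, "rx": 0, "ry": 0, "rz": 0}, {"dx": 20, "dy": 200, "dz": 0, "rx": 0, "ry": 0, "rz": 0}, {"dx": 20, "dy": 200, "dz": 0, "rx": 0, "ry": 0, "rz": 0}]'

```text
clock: 1.77
tcp_pos: [0.4993, 0.0829, 0.2423]
orientation: [-3.127, -0.302, -0.0]
contact_force: [1.3, -0.1, -0.1]
grip_width: 0.0462
gripper_force: 0.0
```

>>> send_rows --deltas '[{"dx": 4, "dy": 35, "dz": 0, "rx": 0, "ry": 0, "rz": 0}, {"dx": 4, "dy": 70, "dz": 0, "rx": 0, "ry": 0, "rz": 0}, {"dx": 4, "dy": 88, "dz": -30, "rx": 0, "ry": 0, "rz": 0}, {"dx": 4, "dy": 88, "dz": -70, "rx": 0, "ry": 0, "rz": 0}, {"dx": 4, "dy": 88, "dz": -90, "rx": 0, "ry": 0, "rz": 0}]'

```text
clock: 2.18
tcp_pos: [0.5016, 0.1689, 0.1489]
orientation: [3.127, 0.304, -0.006]
contact_force: [0.0, -1.5, -0.5]
grip_width: 0.0461
gripper_force: 0.0
```

>>> send_rows --deltas '[{"dx": 0, "dy": 0, "dz": -20, "rx": 0, "ry": 0, "rz": 0}, {"dx": 0, "dy": 0, "dz": -40, "rx": 0, "ry": 0, "rz": 0}, {"dx": 0, "dy": 0, "dz": -60, "rx": 0, "ry": 0, "rz": 0}, {"dx": 0, "dy": 0, "dz": -76, "rx": 0, "ry": 0, "rz": 0}, {"dx": 0, "dy": 0, "dz": -76, "rx": 0, "ry": 0, "rz": 0}]'

```text
clock: 2.6
tcp_pos: [0.5014, 0.1667, 0.0731]
orientation: [3.126, 0.299, -0.009]
contact_force: [-0.2, -0.4, -0.3]
grip_width: 0.0463
gripper_force: 0.0
```

>>> send_rows --deltas '[{"dx": 0, "dy": 0, "dz": 0, "rx": 0, "ry": 0, "rz": 0}, {"dx": 0, "dy": 0, "dz": 0, "rx": 0, "ry": 0, "rz": 0}, {"dx": 0, "dy": 0, "dz": 0, "rx": 0, "ry": 0, "rz": 0}, {"dx": 0, "dy": 0, "dz": 0, "rx": 0, "ry": 0, "rz": 0}, {"dx": 0, "dy": 0, "dz": 0, "rx": 0, "ry": 0, "rz": 0}]' --jaw 15 --newtons 35

```text
clock: 3.02
tcp_pos: [0.5041, 0.1677, 0.077]
orientation: [-3.127, -0.299, -0.002]
contact_force: [0.1, -0.2, -2.1]
grip_width: 0.0294
gripper_force: 36.7
```

>>> send_rows --deltas '[{"dx": 0, "dy": 0, "dz": 10, "rx": 0, "ry": 0, "rz": 0}, {"dx": 0, "dy": 0, "dz": 30, "rx": 0, "ry": 0, "rz": 0}, {"dx": 0, "dy": 0, "dz": 60, "rx": 0, "ry": 0, "rz": 0}, {"dx": 0, "dy": 0, "dz": 95, "rx": 0, "ry": 0, "rz": 0}, {"dx": 0, "dy": 0, "dz": 120, "rx": 0, "ry": 0, "rz": 0}]'

```text
clock: 3.43
tcp_pos: [0.5041, 0.1682, 0.1998]
orientation: [-3.127, -0.299, -0.004]
contact_force: [0.9, 0.7, -2.0]
grip_width: 0.0293
gripper_force: 36.8
```

```bash
cat > d.py <<'E'
exec(open('m.py').read().split("rect(box(140")[0])
a=np.radians(-13.9); X=np.array([np.cos(a),np.sin(a)]); Y=np.array([-X[1],X[0]])
O=np.array([.425,-.30])
m=box(300,395,120,255)
def sh(n,mm):
    q=P[mm]; s=(q[:,:2]-O)@X; t=(q[:,:2]-O)@Y
    print(n,len(q),'s',np.round(np.percentile(s,[0,2,50,98,100])*1000,1),'t',np.round(np.percentile(t,[0,2,50,98,100])*1000,1),'z',np.round(np.percentile(q[:,2],[2,50,98]),4))
z=P[...,2]
sh('cabtop',m&(z>.085)&(z<.096))
fr=m&(H>100)&(H<130)&(S>120)&(z>.06); sh('front',fr)
s=(P[...,:2]-O)@X
sh('bar',m&(s<-.03)&(s>-.06)&(z>.025))
sh('post',m&(s<-.012)&(s>-.028)&(z>.025))
t=(P[...,:2]-O)@Y
sh('floor',m&(s>.02)&(s<.09)&(abs(t)<.055)&(z<.04))
sh('walls',m&(s>.02)&(s<.09)&(z>.055)&(z<.08)&(abs(t)<.1))
q=P[fr][:,:2]; v=np.linalg.svd(q-q.mean(0))[2][0]; print('front dir',np.degrees(np.arctan2(*v)))
b=m&(s<-.03)&(s>-.06)&(z>.025);q=P[b][:,:2]; v=np.linalg.svd(q-q.mean(0))[2][0]; print('bar dir',np.degrees(np.arctan2(*v)),q.mean(0))
E
python3 d.py
```

```text
cabtop 2986 s [124.6 128.  216.3 306.2 310.5] t [-90.2 -83.   -1.5  80.3  83.7] z [0.0857 0.0902 0.095 ]
front 192 s [-6.  -5.6  0.1  5.5  6. ] t [-80.1 -75.6   0.5  77.8  80.2] z [0.0726 0.0777 0.0834]
bar 113 s [-47.5 -47.3 -41.7 -32.1 -31.5] t [-47.6 -45.1  -1.6  43.   46.5] z [0.051  0.0563 0.0621]
post 25 s [-26.  -25.9 -19.  -12.3 -12.2] t [-41.  -40.1 -32.9  38.2  38.8] z [0.0487 0.055  0.0595]
floor 708 s [20.1 21.3 54.8 88.8 90. ] t [-54.9 -52.8  -0.1  52.8  54.8] z [0.0174 0.0224 0.0276]
walls 117 s [20.4 21.7 56.  89.2 89.5] t [-71.5 -71.  -64.7  68.6  68.6] z [0.0561 0.0668 0.0736]
front dir 13.78767950837947
bar dir 13.835859162158593 [ 0.38453171 -0.29159082]
```

>>> send_rows --deltas '[{"dx": -10, "dy": -35, "dz": 0, "rx": 0, "ry": 0, "rz": -2}, {"dx": -10, "dy": -70, "dz": 0, "rx": 0, "ry": 0, "rz": -5}, {"dx": -10, "dy": -105, "dz": 0, "rx": 0, "ry": 0, "rz": -8}, {"dx": -10, "dy": -140, "dz": 0, "rx": 0, "ry": 0, "rz": -8}, {"dx": -10, "dy": -180, "dz": 0, "rx": 0, "ry": 0, "rz": -8}]'

```text
clock: 3.85
tcp_pos: [0.4935, -0.0128, 0.1976]
orientation: [-3.14, -0.083, -0.002]
contact_force: [0.7, -0.2, -3.3]
grip_width: 0.0302
gripper_force: 36.8
```

>>> send_rows --deltas '[{"dx": -10, "dy": -35, "dz": 0, "rx": 0, "ry": 0, "rz": -2}, {"dx": -10, "dy": -70, "dz": 0, "rx": 0, "ry": 0, "rz": -5}, {"dx": -10, "dy": -105, "dz": 0, "rx": 0, "ry": 0, "rz": -8}, {"dx": -10, "dy": -140, "dz": 0, "rx": 0, "ry": 0, "rz": -8}, {"dx": -10, "dy": -180, "dz": 0, "rx": 0, "ry": 0, "rz": -8}]'

```text
clock: 4.27
tcp_pos: [0.4836, -0.1928, 0.1975]
orientation: [-3.138, 0.137, -0.002]
contact_force: [0.5, 0.6, -1.1]
grip_width: 0.0292
gripper_force: 36.7
```

>>> send_rows --deltas '[{"dx": -10, "dy": -35, "dz": 0, "rx": 0, "ry": 0, "rz": -4}, {"dx": -10, "dy": -70, "dz": 0, "rx": 0, "ry": 0, "rz": -9}, {"dx": -10, "dy": -100, "dz": 0, "rx": 0, "ry": 0, "rz": -9}, {"dx": -10, "dy": -120, "dz": -10, "rx": 0, "ry": 0, "rz": -9}, {"dx": -10, "dy": -120, "dz": -30, "rx": 0, "ry": 0, "rz": -9}]'

```text
clock: 4.68
tcp_pos: [0.4742, -0.3191, 0.1693]
orientation: [3.112, -0.395, 0.01]
contact_force: [0.4, -0.9, -2.4]
grip_width: 0.0289
gripper_force: 36.9
```

>>> send_rows --deltas '[{"dx": 0, "dy": 0, "dz": -30, "rx": 0, "ry": 0, "rz": 0}, {"dx": 0, "dy": 0, "dz": -60, "rx": 0, "ry": 0, "rz": 0}, {"dx": 0, "dy": 0, "dz": -85, "rx": 0, "ry": 0, "rz": 0}, {"dx": 0, "dy": 0, "dz": -105, "rx": 0, "ry": 0, "rz": 0}, {"dx": 0, "dy": 0, "dz": -115, "rx": 0, "ry": 0, "rz": 0}]'

```text
clock: 5.1
tcp_pos: [0.4726, -0.3114, 0.0495]
orientation: [-3.116, 0.384, 0.004]
contact_force: [-0.3, -0.2, -2.8]
grip_width: 0.0295
gripper_force: 36.7
```

>>> send_rows --deltas '[{"dx": 0, "dy": 0, "dz": -1, "rx": 0, "ry": 0, "rz": 0}, {"dx": 0, "dy": 0, "dz": -2, "rx": 0, "ry": 0, "rz": 0}, {"dx": 0, "dy": 0, "dz": -2, "rx": 0, "ry": 0, "rz": 0}]'

```text
clock: 5.35
tcp_pos: [0.4745, -0.3127, 0.0506]
orientation: [3.117, -0.385, 0.003]
contact_force: [1.1, 0.0, -2.7]
grip_width: 0.0293
gripper_force: 36.8
```

>>> send_rows --deltas '[{"dx": 0, "dy": 0, "dz": 0, "rx": 0, "ry": 0, "rz": 0}, {"dx": 0, "dy": 0, "dz": 0, "rx": 0, "ry": 0, "rz": 0}, {"dx": 0, "dy": 0, "dz": 10, "rx": 0, "ry": 0, "rz": 0}, {"dx": 0, "dy": 0, "dz": 45, "rx": 0, "ry": 0, "rz": 0}, {"dx": 0, "dy": 0, "dz": 85, "rx": 0, "ry": 0, "rz": 0}]' --jaw 50

```text
clock: 5.77
tcp_pos: [0.4723, -0.3114, 0.1345]
orientation: [-3.116, 0.384, 0.006]
contact_force: [1.0, -0.8, -0.4]
grip_width: 0.0499
gripper_force: 0.0
```

>>> send_rows --deltas '[{"dx": -40, "dy": 10, "dz": 0, "rx": 0, "ry": 0, "rz": 0}, {"dx": -80, "dy": 20, "dz": 0, "rx": 0, "ry": 0, "rz": 0}, {"dx": -117, "dy": 29, "dz": 0, "rx": 0, "ry": 0, "rz": 0}, {"dx": -123, "dy": 30, "dz": 0, "rx": 0, "ry": 0, "rz": 0}, {"dx": -123, "dy": 30, "dz": -10, "rx": 0, "ry": 0, "rz": 0}]' --jaw 0

```text
clock: 6.18
tcp_pos: [0.3489, -0.2828, 0.1264]
orientation: [3.115, -0.389, 0.003]
contact_force: [0.4, -0.1, 0.7]
grip_width: -0.0002
gripper_force: 0.0
```

Run:
```python
from h import *
f=grab("scene"); g=grab("top")
cv2.imwrite('pics/a.png',np.hstack([cv2.resize(f["frame"][120:260,60:280],(440,280)),cv2.resize(g["frame"][120:260,280:420],(280,280))]))
```

```text
(no output)
```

View pics/a.png

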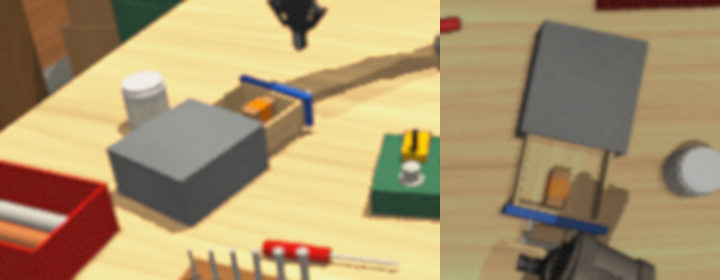

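The crops show the pack upright inside the drawer at (558,187) and (260,105), and the fingers in front of the handle.

>>> send_rows --deltas '[{"dx": 0, "dy": 0, "dz": -35, "rx": 0, "ry": 0, "rz": 0}, {"dx": 0, "dy": 0, "dz": -65, "rx": 0, "ry": 0, "rz": 0}, {"dx": 0, "dy": 0, "dz": -80, "rx": 0, "ry": 0, "rz": 0}, {"dx": 0, "dy": 0, "dz": -80, "rx": 0, "ry": 0, "rz": 0}]'

```text
clock: 6.62
tcp_pos: [0.3507, -0.2812, 0.0416]
orientation: [-3.116, 0.383, 0.006]
contact_force: [-0.8, -0.3, -0.1]
grip_width: -0.0001
gripper_force: 0.0
```

>>> send_rows --deltas '[{"dx": 10, "dy": -2.5, "dz": 0, "rx": 0, "ry": 0, "rz": 0}, {"dx": 22, "dy": -5.5, "dz": 0, "rx": 0, "ry": 0, "rz": 0}, {"dx": 34, "dy": -8.5, "dz": 0, "rx": 0, "ry": 0, "rz": 0}, {"dx": 46, "dy": -11.5, "dz": 0, "rx": 0, "ry": 0, "rz": 0}, {"dx": 58, "dy": -14.4, "dz": 0, "rx": 0, "ry": 0, "rz": 0}]'

```text
clock: 7.03
tcp_pos: [0.411, -0.2974, 0.0458]
orientation: [3.117, -0.385, 0.003]
contact_force: [-1.3, 0.5, -0.9]
grip_width: -0.0002
gripper_force: 0.8
```

>>> send_rows --deltas '[{"dx": 10, "dy": -2.5, "dz": 0, "rx": 0, "ry": 0, "rz": 0}, {"dx": 20, "dy": -5, "dz": 0, "rx": 0, "ry": 0, "rz": 0}, {"dx": 30, "dy": -7.5, "dz": 0, "rx": 0, "ry": 0, "rz": 0}, {"dx": 40, "dy": -10, "dz": 0, "rx": 0, "ry": 0, "rz": 0}, {"dx": 50, "dy": -12.5, "dz": 0, "rx": 0, "ry": 0, "rz": 0}]'

```text
clock: 7.45
tcp_pos: [0.4598, -0.3095, 0.0446]
orientation: [3.118, -0.385, 0.001]
contact_force: [-1.7, 0.5, 1.1]
grip_width: 0.0001
gripper_force: 0.7
```

>>> send_rows --deltas '[{"dx": 3, "dy": -0.7, "dz": 0, "rx": 0, "ry": 0, "rz": 0}, {"dx": 6, "dy": -1.5, "dz": 0, "rx": 0, "ry": 0, "rz": 0}, {"dx": 8, "dy": -2, "dz": 0, "rx": 0, "ry": 0, "rz": 0}, {"dx": 10, "dy": -2.5, "dz": 0, "rx": 0, "ry": 0, "rz": 0}]'

```text
clock: 7.78
tcp_pos: [0.4682, -0.3115, 0.0441]
orientation: [-3.118, 0.385, 0.002]
contact_force: [-1.4, 0.5, 0.7]
grip_width: -0.0001
gripper_force: 0.6
```

>>> send_rows --deltas '[{"dx": 2, "dy": -0.5, "dz": 0, "rx": 0, "ry": 0, "rz": 0}, {"dx": 4, "dy": -1, "dz": 0, "rx": 0, "ry": 0, "rz": 0}, {"dx": 6, "dy": -1.5, "dz": 0, "rx": 0, "ry": 0, "rz": 0}]'

```text
clock: 8.03
tcp_pos: [0.4745, -0.3131, 0.0442]
orientation: [-3.118, 0.385, 0.001]
contact_force: [-0.8, 0.3, -0.2]
grip_width: 0.0003
gripper_force: 0.6
```

>>> send_rows --deltas '[{"dx": 2, "dy": -0.5, "dz": 0, "rx": 0, "ry": 0, "rz": 0}, {"dx": 4, "dy": -1, "dz": 0, "rx": 0, "ry": 0, "rz": 0}]'

```text
clock: 8.2
tcp_pos: [0.4787, -0.3141, 0.0442]
orientation: [-3.118, 0.385, 0.001]
contact_force: [-1.6, -0.2, -0.6]
grip_width: -0.0
gripper_force: 0.5
```

>>> send_rows --deltas '[{"dx": 2, "dy": -0.5, "dz": 0, "rx": 0, "ry": 0, "rz": 0}, {"dx": 4, "dy": -1, "dz": 0, "rx": 0, "ry": 0, "rz": 0}]'

```text
clock: 8.37
tcp_pos: [0.4821, -0.315, 0.0441]
orientation: [-3.117, 0.385, 0.003]
contact_force: [-7.0, 1.6, 3.8]
grip_width: 0.0001
gripper_force: 3.8
```

>>> send_rows --deltas '[{"dx": 1, "dy": -0.3, "dz": 0, "rx": 0, "ry": 0, "rz": 0}, {"dx": 3, "dy": -0.7, "dz": 0, "rx": 0, "ry": 0, "rz": 0}]'

```text
clock: 8.53
tcp_pos: [0.4822, -0.315, 0.0437]
orientation: [-3.116, 0.386, 0.012]
contact_force: [-13.9, 4.0, 10.6]
grip_width: 0.0005
gripper_force: 7.4
```

>>> send_rows --deltas '[{"dx": -15, "dy": 3.7, "dz": 0, "rx": 0, "ry": 0, "rz": 0}, {"dx": -40, "dy": 10, "dz": 0, "rx": 0, "ry": 0, "rz": 0}, {"dx": -50, "dy": 12, "dz": 30, "rx": 0, "ry": 0, "rz": 0}, {"dx": -50, "dy": 12, "dz": 70, "rx": 0, "ry": 0, "rz": 0}, {"dx": -50, "dy": 12, "dz": 110, "rx": 0, "ry": 0, "rz": 0}]'

```text
clock: 8.95
tcp_pos: [0.4346, -0.3036, 0.1551]
orientation: [-3.117, 0.386, 0.003]
contact_force: [0.4, -0.6, 0.1]
grip_width: -0.0001
gripper_force: 0.0
```

>>> send_rows --deltas '[{"dx": 10, "dy": 30, "dz": 20, "rx": 0, "ry": 0, "rz": 3}, {"dx": 20, "dy": 68, "dz": 30, "rx": 0, "ry": 0, "rz": 6}, {"dx": 30, "dy": 106, "dz": 30, "rx": 0, "ry": 0, "rz": 8}, {"dx": 38, "dy": 145, "dz": 30, "rx": 0, "ry": 0, "rz": 8}, {"dx": 47, "dy": 180, "dz": 30, "rx": 0, "ry": 0, "rz": 8}]'

```text
clock: 9.37
tcp_pos: [0.4837, -0.1217, 0.1853]
orientation: [3.137, -0.166, 0.004]
contact_force: [0.1, 0.4, -0.1]
grip_width: -0.0002
gripper_force: 0.0
```

>>> send_rows --deltas '[{"dx": 10, "dy": 37, "dz": 0, "rx": 0, "ry": 0, "rz": 3}, {"dx": 20, "dy": 75, "dz": 0, "rx": 0, "ry": 0, "rz": 6}, {"dx": 30, "dy": 112, "dz": 0, "rx": 0, "ry": 0, "rz": 8}, {"dx": 38, "dy": 150, "dz": 0, "rx": 0, "ry": 0, "rz": 8}, {"dx": 47, "dy": 185, "dz": 0, "rx": 0, "ry": 0, "rz": 8}]'

```text
clock: 9.78
tcp_pos: [0.5305, 0.0637, 0.1849]
orientation: [-3.14, -0.054, -0.003]
contact_force: [0.4, 0.3, 0.2]
grip_width: -0.0002
gripper_force: 0.0
```

>>> send_rows --deltas '[{"dx": 10, "dy": 37, "dz": 0, "rx": 0, "ry": 0, "rz": 3}, {"dx": 20, "dy": 75, "dz": 0, "rx": 0, "ry": 0, "rz": 6}, {"dx": 30, "dy": 112, "dz": 0, "rx": 0, "ry": 0, "rz": 9}, {"dx": 38, "dy": 148, "dz": 0, "rx": 0, "ry": 0, "rz": 9}, {"dx": 18, "dy": 180, "dz": 0, "rx": 0, "ry": 0, "rz": 9}]'

```text
clock: 10.2
tcp_pos: [0.5523, 0.2435, 0.1848]
orientation: [-3.125, -0.295, -0.008]
contact_force: [0.2, 0.7, -0.3]
grip_width: 0.0002
gripper_force: 0.0
```

```bash
python3 - <<'E'
from h import *
g=grab("top")
cv2.imwrite('pics/b.png',cv2.resize(g["frame"][110:270,140:420],(700,400)))
o=r.get_obs(); print(o["clock"],o["tcp_pos"],o["orientation"])
E
python3 d.py | head -3
```

```text
10.25 [0.54410779 0.25251727 0.18488661] [-3.11877309e+00 -3.11902760e-01 -3.62987564e-04]
cabtop 2978 s [124.5 128.3 216.4 305.9 310.8] t [-89.9 -83.   -1.8  80.2  83.8] z [0.0857 0.0902 0.0951]
front 257 s [109.8 110.1 116.9 124.8 125.6] t [-81.2 -76.1   0.5  76.6  80.3] z [0.0635 0.0774 0.0832]Traceback (most recent call last):
  File "d.py", line 12, in <module>
    sh('bar',m&(s<-.03)&(s>-.06)&(z>.025))
    ~~^^^^^^^^^^^^^^^^^^^^^^^^^^^^^^^^^^^^
  File "d.py", line 7, in sh
    print(n,len(q),'s',np.round(np.percentile(s,[0,2,50,98,100])*1000,1),'t',np.round(np.percentile(t,[0,2,50,98,100])*1000,1),'z',np.round(np.percentile(q[:,2],[2,50,98]),4))
                                ~~~~~~~~~~~~~^^^^^^^^^^^^^^^^^^^
    return _quantile_unchecked(
        a, q, axis, out, overwrite_input, method, keepdims, weights)
    return _ureduce(a,
                    func=_quantile_ureduce_func,
    ...<5 lines>...
                    overwrite_input=overwrite_input,
                    method=method)
    r = func(a, **kwargs)
    result = _quantile(arr,
                       quantiles=q,
    ...<2 lines>...
                       out=out,
                       weights=wgt)
    slices_having_nans = np.isnan(arr[-1, ...])
                                  ~~~^^^^^^^^^
IndexError: index -1 is out of bounds for axis 0 with size 0
```

View pics/b.png

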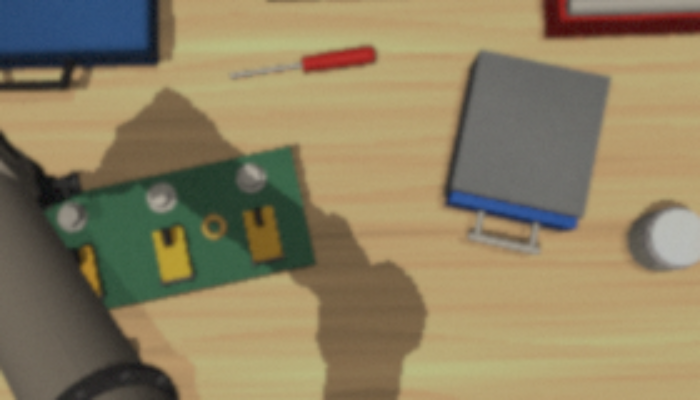

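>>> send_rows --deltas '[{"dx": -1, "dy": 0.5, "dz": 0, "rx": 0, "ry": 0, "rz": 0}, {"dx": -1, "dy": 0.5, "dz": -30, "rx": 0, "ry": 0, "rz": 0}, {"dx": -1, "dy": 0.5, "dz": -65, "rx": 0, "ry": 0, "rz": 0}, {"dx": -1, "dy": 0.5, "dz": -90, "rx": 0, "ry": 0, "rz": 0}, {"dx": -1, "dy": 0.5, "dz": -90, "rx": 0, "ry": 0, "rz": 0}]'

```text
clock: 10.67
tcp_pos: [0.5442, 0.2386, 0.0895]
orientation: [3.124, 0.297, -0.012]
contact_force: [0.1, -1.2, -0.2]
grip_width: 0.0001
gripper_force: 0.0
```

>>> send_rows --deltas '[{"dx": 0, "dy": 0, "dz": -2, "rx": 0, "ry": 0, "rz": 0}, {"dx": 0, "dy": 0, "dz": -5, "rx": 0, "ry": 0, "rz": 0}, {"dx": 0, "dy": 0, "dz": -8, "rx": 0, "ry": 0, "rz": 0}, {"dx": 0, "dy": 0, "dz": -10, "rx": 0, "ry": 0, "rz": 0}]'

```text
clock: 11.0
tcp_pos: [0.5478, 0.242, 0.0857]
orientation: [-3.126, -0.298, -0.004]
contact_force: [1.1, -0.2, -0.3]
grip_width: -0.0001
gripper_force: 0.0
```

>>> send_rows --deltas '[{"dx": 0, "dy": 0, "dz": -1, "rx": 0, "ry": 0, "rz": 0}, {"dx": 0, "dy": 0, "dz": -2, "rx": 0, "ry": 0, "rz": 0}, {"dx": 0, "dy": 0, "dz": -3, "rx": 0, "ry": 0, "rz": 0}, {"dx": 0, "dy": 0, "dz": -3, "rx": 0, "ry": 0, "rz": 0}]'

```text
clock: 11.33
tcp_pos: [0.5477, 0.242, 0.0846]
orientation: [3.127, 0.298, 0.004]
contact_force: [-5.9, -3.8, 20.1]
grip_width: -0.0001
gripper_force: 10.3
```

>>> send_rows --deltas '[{"dx": 0, "dy": 0, "dz": 20, "rx": 0, "ry": 0, "rz": 0}, {"dx": 0, "dy": 0, "dz": 40, "rx": 0, "ry": 0, "rz": 0}, {"dx": 7, "dy": -37, "dz": 40, "rx": 0, "ry": 0, "rz": 0}, {"dx": 15, "dy": -77, "dz": 40, "rx": 0, "ry": 0, "rz": 0}, {"dx": 22.5, "dy": -117, "dz": 40, "rx": 0, "ry": 0, "rz": 0}]'

```text
clock: 11.75
tcp_pos: [0.57, 0.1244, 0.1227]
orientation: [-3.126, -0.303, -0.004]
contact_force: [1.0, -1.3, -0.2]
grip_width: -0.0003
gripper_force: 0.0
```

>>> send_rows --deltas '[{"dx": 0, "dy": 0, "dz": 0, "rx": 0, "ry": 0, "rz": 0}, {"dx": 0, "dy": 0, "dz": -15, "rx": 0, "ry": 0, "rz": 0}, {"dx": 0, "dy": 0, "dz": -28, "rx": 0, "ry": 0, "rz": 0}, {"dx": 0, "dy": 0, "dz": -36, "rx": 0, "ry": 0, "rz": 0}, {"dx": 0, "dy": 0, "dz": -36, "rx": 0, "ry": 0, "rz": 0}]'

```text
clock: 12.17
tcp_pos: [0.5678, 0.1249, 0.0834]
orientation: [3.127, 0.301, -0.005]
contact_force: [-1.1, -0.5, 0.6]
grip_width: -0.0001
gripper_force: 0.0
```

>>> send_rows --deltas '[{"dx": 0, "dy": 0, "dz": -1, "rx": 0, "ry": 0, "rz": 0}, {"dx": 0, "dy": 0, "dz": -2, "rx": 0, "ry": 0, "rz": 0}, {"dx": 0, "dy": 0, "dz": -3, "rx": 0, "ry": 0, "rz": 0}, {"dx": 0, "dy": 0, "dz": -4, "rx": 0, "ry": 0, "rz": 0}, {"dx": 0, "dy": 0, "dz": -4, "rx": 0, "ry": 0, "rz": 0}]'

```text
clock: 12.58
tcp_pos: [0.5694, 0.125, 0.0816]
orientation: [-3.127, -0.299, -0.001]
contact_force: [-0.2, -0.5, 1.0]
grip_width: 0.0002
gripper_force: 0.1
```

>>> send_rows --deltas '[{"dx": 0, "dy": 0, "dz": -2, "rx": 0, "ry": 0, "rz": 0}, {"dx": 0, "dy": 0, "dz": -4, "rx": 0, "ry": 0, "rz": 0}, {"dx": 0, "dy": 0, "dz": -4, "rx": 0, "ry": 0, "rz": 0}]'

```text
clock: 12.83
tcp_pos: [0.5692, 0.1246, 0.077]
orientation: [3.127, 0.299, -0.0]
contact_force: [-0.9, 0.3, 0.4]
grip_width: -0.0004
gripper_force: 0.0
```

>>> send_rows --deltas '[{"dx": 0, "dy": 0, "dz": -2, "rx": 0, "ry": 0, "rz": 0}, {"dx": 0, "dy": 0, "dz": -3, "rx": 0, "ry": 0, "rz": 0}, {"dx": 0, "dy": 0, "dz": -3, "rx": 0, "ry": 0, "rz": 0}]'

```text
clock: 13.08
tcp_pos: [0.5694, 0.1246, 0.076]
orientation: [3.127, 0.298, 0.0]
contact_force: [-4.8, -1.3, 16.6]
grip_width: -0.0002
gripper_force: 8.5
```

The middle bolt sank 9 mm, so it is the loose one. I'll still tap the right bolt as asked.

>>> send_rows --deltas '[{"dx": 0, "dy": 0, "dz": 25, "rx": 0, "ry": 0, "rz": 0}, {"dx": 0, "dy": 0, "dz": 47, "rx": 0, "ry": 0, "rz": 0}, {"dx": 7, "dy": -37, "dz": 47, "rx": 0, "ry": 0, "rz": 0}, {"dx": 15, "dy": -77, "dz": 47, "rx": 0, "ry": 0, "rz": 0}, {"dx": 22.5, "dy": -117.5, "dz": 47, "rx": 0, "ry": 0, "rz": 0}]'

```text
clock: 13.5
tcp_pos: [0.5921, 0.0066, 0.1219]
orientation: [3.127, 0.303, 0.002]
contact_force: [1.2, -0.8, -0.3]
grip_width: 0.0002
gripper_force: 0.0
```

>>> send_rows --deltas '[{"dx": 0, "dy": 0, "dz": 0, "rx": 0, "ry": 0, "rz": 0}, {"dx": 0, "dy": 0, "dz": -15, "rx": 0, "ry": 0, "rz": 0}, {"dx": 0, "dy": 0, "dz": -28, "rx": 0, "ry": 0, "rz": 0}, {"dx": 0, "dy": 0, "dz": -36, "rx": 0, "ry": 0, "rz": 0}, {"dx": 0, "dy": 0, "dz": -36, "rx": 0, "ry": 0, "rz": 0}]'

```text
clock: 13.92
tcp_pos: [0.591, 0.0073, 0.0849]
orientation: [3.126, 0.3, -0.003]
contact_force: [-0.1, -0.4, 1.4]
grip_width: 0.0003
gripper_force: 0.5
```

>>> send_rows --deltas '[{"dx": 0, "dy": 0, "dz": -1, "rx": 0, "ry": 0, "rz": 0}, {"dx": 0, "dy": 0, "dz": -2, "rx": 0, "ry": 0, "rz": 0}, {"dx": 0, "dy": 0, "dz": -3, "rx": 0, "ry": 0, "rz": 0}, {"dx": 0, "dy": 0, "dz": -4, "rx": 0, "ry": 0, "rz": 0}, {"dx": 0, "dy": 0, "dz": -4, "rx": 0, "ry": 0, "rz": 0}]'

```text
clock: 14.33
tcp_pos: [0.5913, 0.0075, 0.0844]
orientation: [3.125, 0.3, -0.002]
contact_force: [-12.6, -2.6, 34.4]
grip_width: 0.0001
gripper_force: 17.3
```

>>> send_rows --deltas '[{"dx": 0, "dy": 0, "dz": 30, "rx": 0, "ry": 0, "rz": 0}, {"dx": 0, "dy": 0, "dz": 65, "rx": 0, "ry": 0, "rz": 0}, {"dx": -25, "dy": 30, "dz": 70, "rx": 0, "ry": 0, "rz": 0}, {"dx": -50, "dy": 60, "dz": 70, "rx": 0, "ry": 0, "rz": 0}, {"dx": -60, "dy": 80, "dz": 70, "rx": 0, "ry": 0, "rz": 0}]' --jaw 34

```text
clock: 14.75
tcp_pos: [0.5286, 0.0905, 0.1515]
orientation: [-3.126, -0.304, 0.002]
contact_force: [-0.8, -0.4, -1.5]
grip_width: 0.0341
gripper_force: 0.0
```

Run:
```python
exec(open('m.py').read().split("rect(box(140")[0])
b=np.array([.5217,.1155]);a=np.radians(10.8);X=np.array([np.cos(a),np.sin(a)]);Y=np.array([-X[1],X[0]])
s=(P[...,:2]-b)@X;t=(P[...,:2]-b)@Y;z=P[...,2]
for t0 in(0,-.12):
    m=(abs(t-t0)<.03)&(s>-.05)&(s<.02)&(z>.082)&(z<.115)
    print(m.sum(),np.round(s[m].min(),4),np.round(s[m].max(),4),np.round(s[m].mean(),4),np.round(t[m].mean()-t0,4),t[m].min()-t0,t[m].max()-t0,np.median(z[m]))
o=r.get_obs();print(o["tcp_pos"],b-.008*X)
```

```text
29 -0.0199 0.0034 -0.0087 -0.0007 -0.005204670747832781 0.004652654649099052 0.10006452518670339
26 -0.0194 0.0038 -0.0084 0.0005 -0.0046951229780540366 0.005219702827969325 0.10025427214201332
[0.52855233 0.09048391 0.15145682] [0.5138417  0.11400095]
```

>>> send_rows --deltas '[{"dx": -17.7, "dy": 26.8, "dz": 0, "rx": 0, "ry": 0, "rz": 0}, {"dx": -17.7, "dy": 26.8, "dz": 0, "rx": 0, "ry": 0, "rz": 0}, {"dx": -17.7, "dy": 26.8, "dz": -25, "rx": 0, "ry": 0, "rz": 0}, {"dx": -17.7, "dy": 26.8, "dz": -50, "rx": 0, "ry": 0, "rz": 0}, {"dx": -17.7, "dy": 26.8, "dz": -62, "rx": 0, "ry": 0, "rz": 0}]'

```text
clock: 15.17
tcp_pos: [0.5121, 0.1142, 0.0866]
orientation: [3.126, 0.302, -0.006]
contact_force: [-1.0, 0.5, 0.2]
grip_width: 0.0337
gripper_force: 0.0
```

>>> send_rows --deltas '[{"dx": 0, "dy": 0, "dz": -4, "rx": 0, "ry": 0, "rz": 0}, {"dx": 0, "dy": 0, "dz": -7, "rx": 0, "ry": 0, "rz": 0}, {"dx": 0, "dy": 0, "dz": -7, "rx": 0, "ry": 0, "rz": 0}, {"dx": 0, "dy": 0, "dz": -7, "rx": 0, "ry": 0, "rz": 0}]'

```text
clock: 15.5
tcp_pos: [0.5147, 0.1142, 0.083]
orientation: [-3.127, -0.299, -0.002]
contact_force: [0.8, 0.6, -0.5]
grip_width: 0.0337
gripper_force: 0.0
```

>>> send_rows --deltas '[{"dx": 0, "dy": 0, "dz": 0, "rx": 0, "ry": 0, "rz": 0}, {"dx": 0, "dy": 0, "dz": 0, "rx": 0, "ry": 0, "rz": 0}, {"dx": 0, "dy": 0, "dz": 0, "rx": 0, "ry": 0, "rz": 0}, {"dx": 0, "dy": 0, "dz": 0, "rx": 0, "ry": 0, "rz": 0}, {"dx": 0, "dy": 0, "dz": 0, "rx": 0, "ry": 0, "rz": 0}]' --jaw 0 --newtons 40

```text
clock: 15.92
tcp_pos: [0.5151, 0.1124, 0.0833]
orientation: [3.126, 0.297, 0.003]
contact_force: [0.1, -4.6, 5.0]
grip_width: 0.0093
gripper_force: 44.0
```

Run:
```python
from h import *
o=r.get_obs();print(o["tcp_pos"],o["orientation"],o["contact_force"],o["grip_width"],o["gripper_force"],o["joints"])
f=grab("scene")
cv2.imwrite('pics/c.png',cv2.resize(f["frame"][150:250,220:390],(680,400)))
# tool pose relative to initial, rotating about hinge
a=np.radians(10.8);ax=-np.array([-np.sin(a),np.cos(a),0])
b=np.array([.5217,.1155,0]);h=b-.062*np.array([np.cos(a),np.sin(a),0])+[0,0,.063]
p=np.array([.5138,.1140,.0835])
for d in range(0,50,5):
    print(d,np.round((h+R.from_rotvec(ax*np.radians(d)).apply(p-h)-p)*1000,1),np.round(ax*d,2))
```

```text
[0.51505427 0.11241806 0.08328477] [3.12584429e+00 2.96646894e-01 2.68709153e-03] [ 0.11511307 -4.55634385  5.0454722 ] 0.009327593736417398 44.049482345581055 [-0.04078228  0.47645897 -0.36468805  2.01786401  0.26314185  0.69037545
 -1.95399492]
0 [0. 0. 0.] [ 0. -0. -0.]
5 [-2.  -0.4  4.6] [ 0.94 -4.91 -0.  ]
10 [-4.3 -0.8  9.1] [ 1.87 -9.82 -0.  ]
15 [-7.  -1.3 13.3] [  2.81 -14.73  -0.  ]
20 [-10.1  -1.9  17.2] [  3.75 -19.65  -0.  ]
25 [-13.5  -2.6  20.9] [  4.68 -24.56  -0.  ]
30 [-17.2  -3.3  24.2] [  5.62 -29.47  -0.  ]
35 [-21.1  -4.   27.2] [  6.56 -34.38  -0.  ]
40 [-25.3  -4.8  29.9] [  7.5  -39.29  -0.  ]
45 [-29.8  -5.7  32.2] [  8.43 -44.2   -0.  ]
```

View pics/c.png

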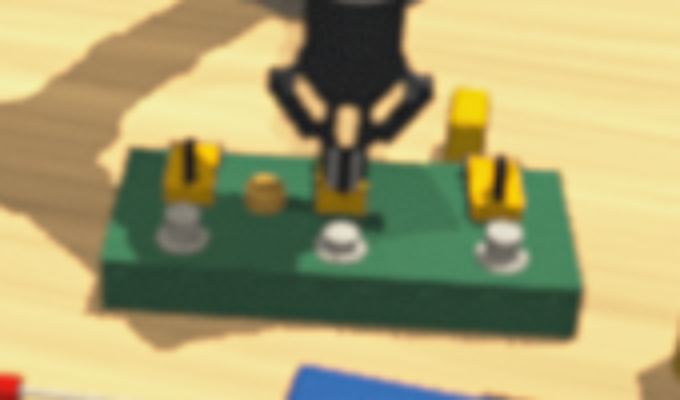

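The crop shows the fingers on the middle fin at (345,170), both other caps shut, and the middle bolt sunk at (342,235).

>>> send_rows --deltas '[{"dx": -0.9, "dy": -0.2, "dz": 2.3, "rx": 0.47, "ry": -2.45, "rz": 0}, {"dx": -2, "dy": -0.4, "dz": 4.6, "rx": 0.94, "ry": -4.91, "rz": 0}, {"dx": -3.1, "dy": -0.6, "dz": 6.9, "rx": 1.4, "ry": -7.4, "rz": 0}, {"dx": -4.3, "dy": -0.8, "dz": 9.1, "rx": 1.87, "ry": -9.82, "rz": 0}, {"dx": -4.3, "dy": -0.8, "dz": 9.1, "rx": 1.87, "ry": -9.82, "rz": 0}]'

```text
clock: 16.38
tcp_pos: [0.5107, 0.1116, 0.0929]
orientation: [-3.1, -0.294, -0.28]
contact_force: [3.7, -4.8, -0.4]
grip_width: 0.0093
gripper_force: 43.1
```

Run:
```python
from h import *
o=r.get_obs();print(o["tcp_pos"],o["orientation"],o["joints"],(R.from_rotvec(o["orientation"])*R.from_rotvec([3.12584429e+00,2.96646894e-01,2.68709153e-03]).inv()).as_rotvec(degrees=True))
```

```text
[0.51065761 0.11159904 0.09289425] [-3.10001816 -0.29413902 -0.27986217] [-0.08005127  0.38502675 -0.32358312  2.15421521  0.34765491  0.46656363
 -2.05162275] [ 1.92042475e+00 -1.00364173e+01  7.40500218e-03]
```

Run:
```python
import numpy as np
a=np.radians(10.8)
g=lambda t:np.array([54*np.cos(t)-28.3*np.sin(t),54*np.sin(t)+28.3*np.cos(t)])
tz=lambda t:8*np.array([np.sin(t),-np.cos(t)])
r=np.radians
for th,ta in((10,10),(14,10),(18,10),(22,10),(26,10),(30,10),(34,10),(38,10),(42,10),(45,10),(47,10)):
    d=g(r(th))+tz(r(ta))-g(r(10))-tz(r(10)); print(th,np.round([d[0]*np.cos(a),d[0]*np.sin(a),d[1]],1))
```

```text
10 [-0. -0. -0.]
14 [-2.7 -0.5  3.3]
18 [-5.6 -1.1  6.4]
22 [-8.6 -1.6  9.2]
26 [-11.9  -2.3  11.9]
30 [-15.4  -2.9  14.3]
34 [-19.   -3.6  16.4]
38 [-22.7  -4.3  18.3]
42 [-26.6  -5.1  19.9]
45 [-29.6  -5.6  20.9]
47 [-31.6  -6.   21.5]
```

>>> send_rows --deltas '[{"dx": -1.4, "dy": -0.3, "dz": 1.7, "rx": 0, "ry": 0, "rz": 0}, {"dx": -2.7, "dy": -0.5, "dz": 3.3, "rx": 0, "ry": 0, "rz": 0}, {"dx": -5.6, "dy": -1.1, "dz": 6.4, "rx": 0, "ry": 0, "rz": 0}, {"dx": -8.6, "dy": -1.6, "dz": 9.2, "rx": 0, "ry": 0, "rz": 0}, {"dx": -8.6, "dy": -1.6, "dz": 9.2, "rx": 0, "ry": 0, "rz": 0}]'

```text
clock: 16.8
tcp_pos: [0.5023, 0.1099, 0.1015]
orientation: [-3.101, -0.294, -0.275]
contact_force: [3.8, -5.4, -1.9]
grip_width: 0.0094
gripper_force: 41.9
```

Run:
```python
from h import *
o=r.get_obs();print(o["tcp_pos"],o["joints"],o["contact_force"],o["moment"],(R.from_rotvec(o["orientation"])*R.from_rotvec([3.12584429e+00,2.96646894e-01,2.68709153e-03]).inv()).as_rotvec(degrees=True))
f=grab("scene")
cv2.imwrite('pics/d.png',cv2.resize(f["frame"][150:250,220:390],(680,400)))
```

```text
[0.50232413 0.10994171 0.10145929] [-0.06875     0.36045313 -0.33702704  2.16503448  0.33078235  0.48224749
 -2.03946067] [ 3.81223038 -5.39612781 -1.86257384] [-0.96970507 -0.80148391 -0.05638371] [ 1.89569765 -9.86402707 -0.01588162]
```

View pics/d.png

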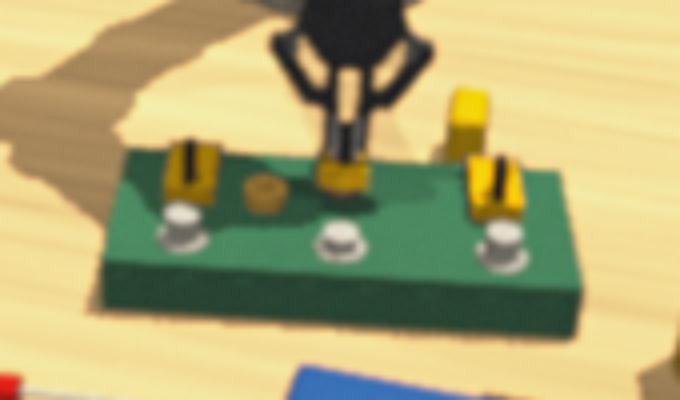

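The middle cap is opening with the fingers (345,150), and the other caps stay shut.

>>> send_rows --deltas '[{"dx": -3.1, "dy": -0.7, "dz": 2.7, "rx": 0.3, "ry": -1.6, "rz": 0}, {"dx": -6.4, "dy": -1.2, "dz": 5.2, "rx": 0.6, "ry": -3.1, "rz": 0}, {"dx": -9.8, "dy": -1.9, "dz": 7.3, "rx": 0.9, "ry": -4.7, "rz": 0}, {"dx": -13.3, "dy": -2.6, "dz": 9.3, "rx": 1.2, "ry": -6.3, "rz": 0}, {"dx": -16.9, "dy": -3.3, "dz": 10.9, "rx": 1.5, "ry": -7.8, "rz": 0}]'

```text
clock: 17.27
tcp_pos: [0.486, 0.1069, 0.1126]
orientation: [-3.06, -0.289, -0.49]
contact_force: [8.0, -6.3, -3.9]
grip_width: 0.0094
gripper_force: 40.9
```

>>> send_rows --deltas '[{"dx": -1.5, "dy": -0.3, "dz": 0.6, "rx": 0, "ry": 0, "rz": 0}, {"dx": -3, "dy": -0.5, "dz": 1.1, "rx": 0, "ry": 0, "rz": 0}, {"dx": -3, "dy": -0.5, "dz": 1.1, "rx": 0, "ry": 0, "rz": 0}, {"dx": -3, "dy": -0.5, "dz": 1.1, "rx": 0, "ry": 0, "rz": 0}]'

```text
clock: 17.6
tcp_pos: [0.4829, 0.1062, 0.1137]
orientation: [-3.062, -0.289, -0.488]
contact_force: [4.8, -6.6, 0.0]
grip_width: 0.0091
gripper_force: 41.3
```

Run:
```python
from h import *
o=r.get_obs();print(o["tcp_pos"],o["joints"],o["contact_force"],o["grip_width"],o["gripper_force"],np.abs(o["qvel"]).max())
a=np.radians(10.8);X=np.array([np.cos(a),np.sin(a),0])
M=R.from_rotvec(o["orientation"]).as_matrix()
g=o["tcp_pos"]-.008*M[:,2]; h=np.array([.5217,.1155,.063])-.062*X
d=g-h; print('tilt',np.degrees(np.arcsin(M[:,2]@X)),'grasp rel',d@X,d[2],'open',np.degrees(np.arctan2(d[2],d@X)-np.arctan2(28.3,54)),'rad',np.hypot(d[2],d@X),'exp',np.hypot(54,28.3))
f=grab("scene"); t=grab("top")
P=pts(f); hsv=cv2.cvtColor(f["frame"],cv2.COLOR_BGR2HSV).astype(int)
s=(P-h)@X; w=(P-h)@np.array([-X[1],X[0],0]); z=P[...,2]-.063
m=(abs(w)<.025)&(s>-.02)&(s<.08)&(z>-.01)&(hsv[...,0]>17)&(hsv[...,0]<35)&(hsv[...,1]>130)
q=np.c_[s[m],z[m]]; print(m.sum(),np.round(q[np.argsort(q[:,0])][::max(1,len(q)//12)]*1000,0).tolist())
cv2.imwrite('pics/e.png',cv2.resize(f["frame"][120:250,180:390],(780,483)))
```

```text
[0.4828729  0.10621147 0.11366312] [-0.15623304  0.2651676  -0.25401946  2.30252203  0.45446493  0.30037936
 -2.19035945] [ 4.81159436 -6.55408668  0.02207143] 0.009118537051339361 41.26412808895111 0.0028778289134912195
tilt 18.08589969594145 grasp rel 0.01963659543962654 0.058267841134146764 open 43.71802130260901 rad 0.061487699508875164 exp 60.96630216767292
111 [[-8.0, -9.0], [25.0, 0.0], [30.0, -1.0], [38.0, -3.0], [42.0, 4.0], [46.0, 48.0], [47.0, 48.0], [49.0, 46.0], [50.0, 42.0], [51.0, 44.0], [54.0, 41.0], [56.0, 35.0], [57.0, 40.0]]
```

View pics/e.png

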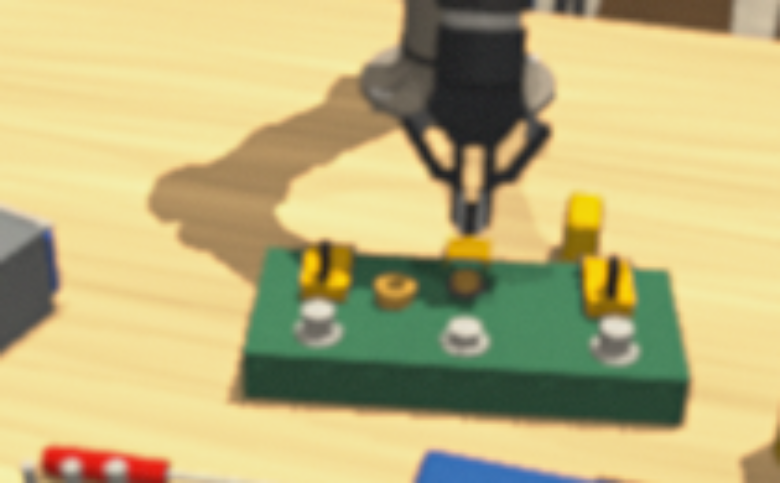

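>>> send_rows --deltas '[{"dx": -0.8, "dy": -0.2, "dz": 0.2, "rx": 0, "ry": 0, "rz": 0}, {"dx": -1.7, "dy": -0.3, "dz": 0.4, "rx": 0, "ry": 0, "rz": 0}, {"dx": -1.7, "dy": -0.3, "dz": 0.4, "rx": 0, "ry": 0, "rz": 0}, {"dx": -1.7, "dy": -0.3, "dz": 0.4, "rx": 0, "ry": 0, "rz": 0}, {"dx": -1.7, "dy": -0.3, "dz": 0.4, "rx": 0, "ry": 0, "rz": 0}]'

```text
clock: 18.12
tcp_pos: [0.4816, 0.106, 0.1141]
orientation: [-3.061, -0.288, -0.488]
contact_force: [7.3, -6.5, -2.1]
grip_width: 0.0092
gripper_force: 40.8
```

Run:
```python
from h import *
o=r.get_obs();print(o["clock"],o["grip_width"],o["gripper_force"],o["contact_force"]); print(r.hand_in())
```

```text
18.1167 0.00922145093151503 40.8320027589798 [ 7.25845343 -6.4551599  -2.09717932]
the job is handed in; nothing more can be done
None
```

The pack is in the shut drawer; of the three bolts, tapped left to right, the middle one sank 9 mm and is loose. I handed the job in at 18 s with its cap held open at about 45° by the fin and the other two caps shut.

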